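# Seat a batten on the hidden stop of an end-drilling jig and close the clamp jaw on it

## Robot

A 7-joint arm with a two-finger parallel gripper is mounted at the origin on the work surface. World frame = base frame: x ahead of the robot, y to its left, z up, the work surface at z = 0. Lengths are in m, angles in rad, forces in N, time in s.
With the tool pointing down it reaches from about 0.425 to 0.95 m from the base axis. Payload 16.7 kg.
Tool frame: the origin (TCP) lies on the centre line of the jaws, within the pads' length; the fingertips stand ahead of it and the grasp point (between the pads) lies 2 mm behind it (env.finger_overhang is the z of the fingertips in the tool frame, in m); z points along the fingers, y is the line along which they close (so a half turn about z gives the same grasp; the last joint's range is limited). The gripper opens to 94 mm and grips with 3 to 60 N. Pads are 16 mm wide; open, the fingers measure 119 mm over their backs; the gripper's body (75 mm by 177 mm) begins 78 mm behind the grasp point.
Start: joints at [1.044, 0.426, 0.074, 1.606, -0.034, 1.111, -0.067], TCP at [0.248, -0.628, 0.222] pointing down, gripper open.
Joint ranges: [-2.85, 2.85], [-0.5, 2.14], [-1.23, 1.37], [0.21, 2.46], [-1.02, 4.16], [0.16, 2.05], [-2.73, 2.73]. Speed limits (rad/s): [1.89, 1.89, 2.39, 2.39, 3.01, 3.01, 3.01].

## Interface

Orientations are given as [roll, pitch, yaw] about the fixed x, y, z axes, in that order (R = Rz(yaw) Ry(pitch) Rx(roll)).
In Python, from rig import env gives the robot as it stands. The module is installed in compiled form; this text tells all that it offers.
- The arm moves only by the tool carry_out, never from a script. Its argument "targets" is text: rows parted by semicolons, each of 7 numbers parted by spaces: the turn, a rotation vector about the world's x, y, z in rad, then the shift along the world's x, y, z in cm, then the opening, from 0 (shut) to 1 (fully open). A call has 1 to 10 rows; each row is the pose to reach, as a shift and turn from the pose commanded when the call began; what a row does not reach only later rows make up. A row lasts 1/10 s, in which the tool goes at most 50 mm and 8.59 degrees, less where a joint would pass 70% of its speed; a pose out of reach is approached as far as the arm can. A call with a gripper value outside its range is refused whole. The fingers move at their own pace and stop on an object; "squeeze" is the grip in N (left out, the last holds). Time passes only in rows, so rows that repeat a pose let the fingers close. It gives the time, the measured TCP pose, the force, the opening and the grip force at its end, in the units of the state.
- env.read_state(): the state, without advancing time (a new reading comes with each control period).
- env.camera(name): name is "scene" or "top" or "wrist"; returns a dict with "image" (384x512x3 uint8, red, green, blue), "mtx" (3x3 intrinsics, pixels), "extrinsics" (4x4, takes a point from camera to world coordinates). Camera axes: x right, y down, z forward; pixel columns grow to the right and rows downward; lengths in m; the calibration is good to about 2 mm. A picture is of the moment at which its call begins. There is no depth.
- env.sign_off(): hands the job in; it is judged then, once.
The state is a dict: "t": time; "joint_pos": joint angles; "joint_vel": joint speeds; "effort": joint torques, N m; "tcp_pos": TCP position; "tcp_rot": TCP orientation; "ft_force": force on the tool from outside, world axes, zero at the start; "moment": the same for the moment, N m; "gripper_width": finger opening in m; "finger_force": force on a finger pad.
Only numpy, scipy, OpenCV 4.12 (cv2) and the standard library are available. Lean on these libraries where they do the work, as an engineer would, in place of code of your own. Each camera call takes 0.05 s, during which the arm holds its last target. There are 200 camera calls.

## Task

Lay the blue-ended batten on the bed of the drilling jig, blue end outwards, and slide its bare end in under the green hood until you feel it come up solid against the hidden stop, past the light spring of the stop plate. Then, with the batten left fully home, slide the jaw by its red knob until it presses the batten gently but firmly (you feel it bear up) flat against the fence, and let go. Leave everything else on the bench where it is.

Things in the scene. Friction and masses are not known exactly. Their poses are not given: they have to be found in the camera images.
- batten: The workpiece: a brown beech batten 200 long x 44 wide x 44 high mm, about 0.3 kg, with its last 30 mm at one end painted blue. Origin: centre of its underside. x runs along its length towards the blue end, y across it, z up. It starts lying flat on the bench.
- batten_blue (a point): Centre of the batten's blue end face (100 mm from its middle, 22 mm above its underside).
- jig: End-drilling jig, fixed to the bench; place and yaw vary. Origin: at bench level under the middle of the hood's mouth; z up, +y into the hood, +x to the fence. In mm here: aluminium bed, top z = 10, x -175 to 85, y -250 to 140. Fence: dark steel bar, face at x = 60, y -250 to 0, top z = 30.
- hood (a point): Middle of the lower edge of the mouth of the green sheet-metal hood (jig origin, at bed level; axes as the jig's). The mouth, under a yellow stripe, is open from x = -70 to 60 and 70 mm high above the bed; the hood runs 136 mm back along +y, closed at the end; roof top 74 mm above the bed.
- stop (a joint): Travel (m) of the hidden upright stop plate (116 mm wide) under the hood, pushed back by the batten against a light spring (under 1 N): 0 = not touched, 0.008 = fully back on its solid block (home). Springs out if the batten leaves it. Its depth varies and is not told: the batten's end comes up solid 38 to 78 mm inside the mouth.
- jaw: Sliding clamp jaw with a black rubber pad 12 thick x 80 long x 30 high mm. Origin: middle of the lower edge of the pad's face, at bed level; axes as the jig's. Slides along jig x only (face x from -86 to 18 mm, at jig y = -55), with drag (about 3 N), and stays put. Red knob on it: upright cylinder 26 in diameter, axis at x = -50 here, 36 to 88 mm above the origin.
- offcut_a: Loose pale pine offcut, 150 x 45 x 35 mm; bystander, leave it alone. Origin: centre of underside.
- offcut_b: Loose pale pine offcut, 180 x 45 x 35 mm; bystander, leave it alone. Origin: centre of underside.
- ear_defenders: Black ear defenders with a yellow band, about 160 x 150 x 80 mm high, lying; bystander. Origin: under the point between the cups.
- drill: Blue and black cordless drill lying on its side, about 230 x 190 x 60 mm high; bystander. Origin: under its barrel.
- bar_clamp: Steel bar clamp with blue handle lying flat, 320 x 110 x 32 mm; bystander. Origin: under the middle of its bar.
- screwdriver: Red-handled screwdriver lying on the bench, about 200 mm long; bystander.
There are look-alikes about, which are no part of the job. What is shaped like the batten but turquoise is not meant.

How it is judged:
By the outcome, as a careful person would: the job done as asked, in the order asked, and still so for the second after the job is handed in, with the robot touching nothing.
It also fails if it takes over 54 s, if anything falls off the work surface, if the arm or the gripper's body presses on something with over 40 N, if the wrist force passes 120 N, or if a joint passes its speed limit or range.

## Working session

There is one attempt and no reset: what is moved stays moved. The work goes in short steps, Python scripts to look and compute and a tool call to move; the robot and the scene stay as the last step left them, time stands still between calls to the robot, and variables do not carry over. Pictures are saved under pics/ and viewed, at most 10 in all, crops included, and the job is handed in when it is done.

Besides the shell and the picture viewer there is one more tool, called as name(argument=value, ...), one argument or row to a line, values as JSON. carry_out: Moves the arm, as the interface text tells. Its arguments: {"type":"object","properties":{"targets":{"type":"string"},"squeeze":{"type":"number"}},"required":["targets"]}

```bash
mkdir -p pics
cat > h.py <<'E'
import numpy as np, cv2
from rig import env
def shot(n,f=None):
    c=env.camera(n); np.savez('pics/%s.npz'%(f or n),**c); 
    if f: cv2.imwrite('pics/%s.png'%f,cv2.resize(c['image'][:,:,::-1],(800,600),interpolation=cv2.INTER_CUBIC))
    return c
def ray(c,u,v,z):
    "pixel (512x384) -> world at height z"
    E=c['extrinsics'];d=E[:3,:3]@np.linalg.solve(c['mtx'],[u,v,1.]);o=E[:3,3]
    return o+d*(z-o[2])/d[2]
def proj(c,p):
    E=c['extrinsics'];q=c['mtx']@(E[:3,:3].T@(np.array(p)-E[:3,3]));return q[:2]/q[2]
E
python3 - <<'E'
from h import *
shot('top','top1');shot('scene','scene1');s=env.read_state();print(s,env.finger_overhang)
E
```

```text
{'t': 0.1, 'joint_pos': array([ 1.0445055 ,  0.42670063,  0.07385962,  1.60651027, -0.03409438,
        1.11077474, -0.06711685]), 'joint_vel': array([-3.22134218e-04, -1.50875783e-03, -1.49535681e-04, -2.91569674e-03,
        8.31133606e-04, -4.39060119e-05, -2.81552794e-04]), 'effort': array([ 8.89533840e-03, -9.37463093e+01,  3.67698513e+00, -4.55043769e+01,
       -4.85859287e-02,  1.68351625e-02,  1.12739892e-04]), 'tcp_pos': array([ 0.24819989, -0.62733139,  0.22183947]), 'tcp_rot': array([-3.14046270e+00,  8.95164876e-05,  3.76739866e-01]), 'ft_force': array([ 0.66653812, -0.96200847,  0.42559097]), 'moment': array([-0.04675442, -0.02212306,  0.05182708]), 'finger_force': 0.0, 'gripper_width': 0.0938988077438505} 0.017
```

View pics/top1.png

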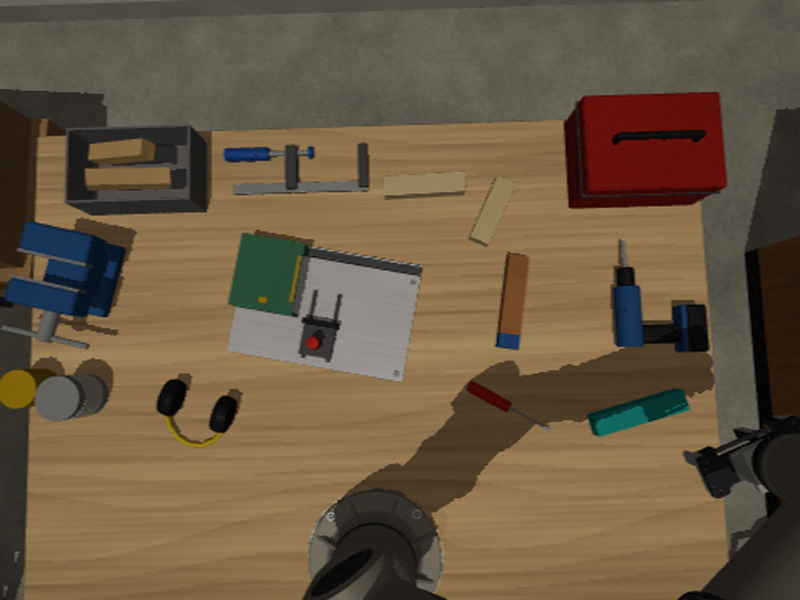

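View pics/scene1.png

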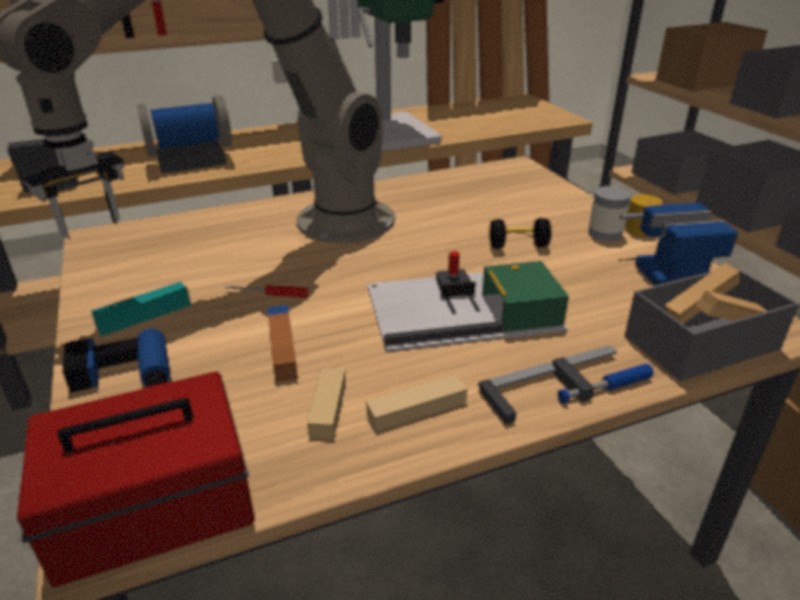

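Top picture (800x600 px): the candidates are the brown batten with a blue end at (512,300), the turquoise look-alike at (638,412), and the pine offcuts at (425,185) and (492,210). I choose the brown one at (512,300), with its blue end at (508,341). The jig is at about (330,310): green hood at left (mouth at x≈300, yellow stripe), fence along the top, red knob at (314,343). One close crop covers both.

Run:
```python
from h import *
c=dict(np.load('pics/top1.npz'));im=c['image'];cr=im[140:255,140:345]
cv2.imwrite('pics/crop1.png',cv2.resize(cr[:,:,::-1],(800,449),interpolation=cv2.INTER_CUBIC))
print('cam',c['extrinsics'][:3,3])
hsv=cv2.cvtColor(im,cv2.COLOR_RGB2HSV)
roi=np.zeros(im.shape[:2],np.uint8);roi[158:228,310:345]=1
print(hsv[190,328],hsv[190,300],hsv[218,325])
R=im.astype(int)
k=((R[:,:,0]-R[:,:,2]>20)&(hsv[:,:,1]>1.15*hsv[190,300,1])|((R[:,:,2]-R[:,:,0])>20))&(roi>0)
cnt=max(cv2.findContours(k.astype(np.uint8),0,2)[0],key=cv2.contourArea)
r=cv2.minAreaRect(cnt);print(r)
for z in (.044,0):print([ray(c,u,v,z).round(4)[:2].tolist() for u,v in cv2.boxPoints(r)])
```

```text
cam [ 0.42345412 -0.07126562  1.306613  ]
[ 13 171 116] [ 17 117 140] [106 186  93]
((327.743896484375, 192.30487060546875), (15.460415840148926, 60.07475280761719), 6.34019136428833)
[[0.4384, -0.2704], [0.6378, -0.3018], [0.6304, -0.353], [0.4313, -0.3209]]
[[0.4389, -0.2773], [0.6453, -0.3098], [0.6376, -0.3629], [0.4315, -0.3296]]
```

View pics/crop1.png

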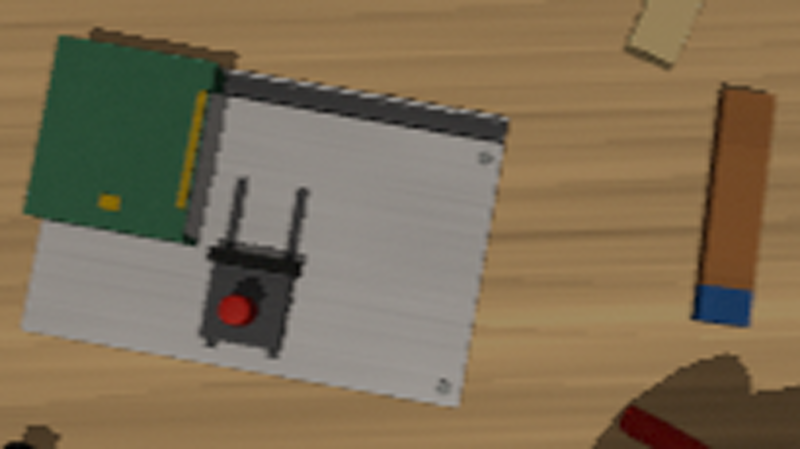

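Run:
```python
from h import *
from scipy.optimize import least_squares
c=dict(np.load('pics/top1.npz'))
f=lambda u,v:(140+(u+.5)/3.902-.5,140+(v+.5)/3.902-.5)
P=[(22,329,-175,140,10),(459,406,-175,-250,10),(502,141,60,-250,30),(509,118,85,-250,30)]
def T(q,p):
    a=q[2];return np.array([q[0]+np.cos(a)*p[0]-np.sin(a)*p[1],q[1]+np.sin(a)*p[0]+np.cos(a)*p[1],p[2]])
W=[np.array(p[2:])/1000 for p in P]
res=lambda q:np.concatenate([proj(c,T(q,w))-f(*p[:2]) for w,p in zip(W,P)])
s=least_squares(res,[.55,.1,-.1]);print(s.x,s.fun.round(2))
q=s.x
g=lambda p:((proj(c,T(q,np.array(p)/1000))-140+.5)*3.902).round()
print('hood front roof',g((-70,0,84)),g((60,0,84)),'mouth bed',g((-70,0,10)),g((60,0,30)),'back',g((60,136,84)),g((-70,136,84)))
# knob at z=.098
k=ray(c,*f(235,309),.098);d=k[:2]-q[:2];a=q[2]
print('knob',k,'jig',[np.cos(a)*d[0]+np.sin(a)*d[1],-np.sin(a)*d[0]+np.cos(a)*d[1]])
```

```text
[ 0.58917503  0.13890628 -0.20498678] [-0.8   0.34 -0.22  0.72  0.78  0.09  0.24 -1.2 ]
hood front roof [184. 234.] [213.  82.] mouth bed [199. 241.] [223.  93.] back [54. 54.] [ 23. 206.]
knob [0.45681605 0.10906029 0.098     ] jig [np.float64(-0.12351259992122327), np.float64(-0.05616335642475352)]
```

carry_out(
  targets="0 0 -0.1 3 4 -1 1;0 0 -0.2 6 8 -2 1;0 0 -0.3 9.3 12 -3 1;0 0 -0.4 12.4 16 -4 1;0 0 -0.537 15.5 20 -5 1;0 0 -0.537 18.6 24 -6 1;0 0 -0.537 21.7 28 -6 1;0 0 -0.537 24.7 31.8 -6 1;0 0 -0.537 24.7 31.8 -6 1;0 0 -0.537 24.7 31.8 -6 1",
)

```text
t: 1.1
tcp_pos: [0.4965, -0.3077, 0.1622]
tcp_rot: [-3.141, 0.0, -0.156]
ft_force: [-0.9, -0.2, -1.1]
gripper_width: 0.0939
finger_force: 0.0
```

Run:
```python
from h import *
c=shot('wrist','w1');s=env.read_state();print(s['tcp_pos'],s['tcp_rot'])
b=np.array([.5344,-.3153]);d=np.array([-.987,.159]);n=np.array([.159,.987])
for i in(-1,1):
  for j in(-1,1):
    print(i,j,(proj(c,[*(b+.1*i*d+.022*j*n),.044])*1.5625).round())
```

```text
[ 0.49518552 -0.30958159  0.16223148] [ 3.14153519e+00  5.48014975e-04 -1.59136346e-01]
-1 -1 [451.  64.]
-1 1 [374.  63.]
1 -1 [443. 384.]
1 1 [380. 384.]
```

View pics/w1.png

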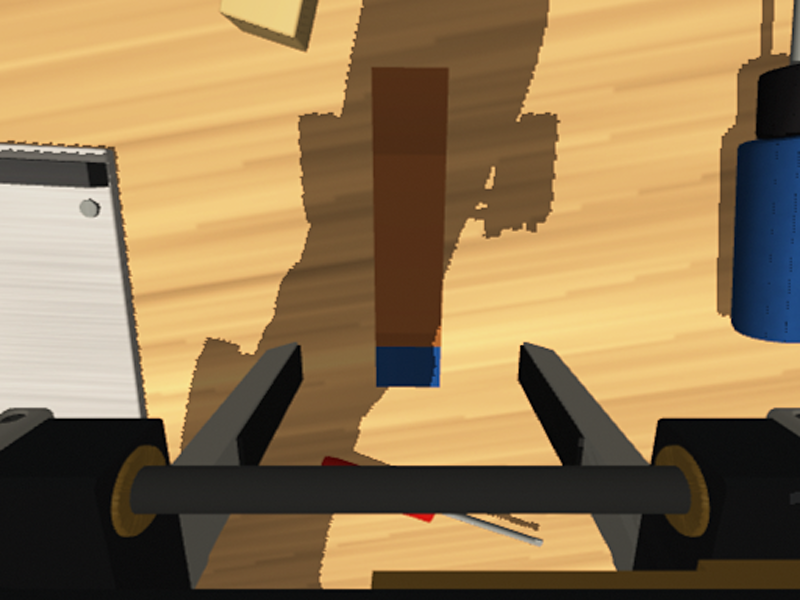

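Wrist view: the batten's top spans (374,68)–(447,68) to (377,386)–(440,386), within 3 px of my prediction, and it is the brown one with the blue end. Descend and grip.

carry_out(
  targets="0 0 0 0 0 -4 1;0 0 0 0 0 -8 1;0 0 0 0 0 -11 1;0 0 0 0 0 -12 1;0 0 0 0 0 -12 1;0 0 0 0 0 -12 0.3;0 0 0 0 0 -12 0.3;0 0 0 0 0 -12 0.3;0 0 0 0 0 -12 0.3;0 0 0 0 0 -12 0.3",
  squeeze=40,
)

```text
t: 2.15
tcp_pos: [0.4956, -0.3097, 0.043]
tcp_rot: [3.141, -0.001, -0.16]
ft_force: [-0.2, -0.2, -0.8]
gripper_width: 0.0572
finger_force: 0.0
```

carry_out(
  targets="0 0 0 0 0 0 0.3;0 0 0 0 0 0 0.3;0 0 0 0 0 0 0.3;0 0 0 0 0 0 0.3;0 0 0 0 0 0 0.3",
)

```text
t: 2.65
tcp_pos: [0.4954, -0.3093, 0.0426]
tcp_rot: [-3.141, 0.0, -0.16]
ft_force: [-0.6, 3.6, 5.5]
gripper_width: 0.0434
finger_force: 40.0
```

carry_out(
  targets="0 0 0 0 0 4 0.3;0 0 0 0 0 8 0.3;0 0 0.14 1 3 12 0.3;0 0 0.28 2 6 12 0.3;0 0 0.42 3 10 12 0.3;0 0 0.56 4 13 12 0.3;0 0 0.7 5.5 17 12 0.3;0 0 0.84 7 21 12 0.3;0 0 0.98 8 25 12 0.3;0 0 1.12 9 28.1 12 0.3",
)

```text
t: 3.65
tcp_pos: [0.5854, -0.0262, 0.1622]
tcp_rot: [-3.141, -0.0, 0.967]
ft_force: [-0.1, -0.6, -3.1]
gripper_width: 0.0436
finger_force: 40.0
```

carry_out(
  targets="0 0 0.14 0 0 0 0.3;0 0 0.28 0 0 0 0.3;0 0 0.406 0 0 0 0.3;0 0 0.406 0 0 0 0.3;0 0 0.406 0 0 -3 0.3;0 0 0.406 0 0 -6 0.3;0 0 0.406 0 0 -6 0.3;0 0 0.406 0 0 -6 0.3",
)

```text
t: 4.45
tcp_pos: [0.5852, -0.0286, 0.1027]
tcp_rot: [-3.141, 0.0, 1.363]
ft_force: [0.5, -0.2, -2.2]
gripper_width: 0.0438
finger_force: 40.0
```

Run:
```python
from h import *
c=shot('top');s=env.read_state();print(s['t'],s['tcp_pos'],s['tcp_rot'],s['ft_force'])
w=shot('wrist')
a=cv2.resize(c['image'][135:260,140:340],(800,500),interpolation=cv2.INTER_CUBIC)
cv2.imwrite('pics/p2.png',a[:,:,::-1])
cv2.imwrite('pics/w2.png',cv2.resize(w['image'],(800,600))[:,:,::-1])
```

```text
4.5 [ 0.58589067 -0.02859855  0.10354403] [ 3.14087066e+00 -2.00324445e-04  1.36394130e+00] [-0.0015263  -0.61130967 -1.45442537]
```

View pics/w2.png

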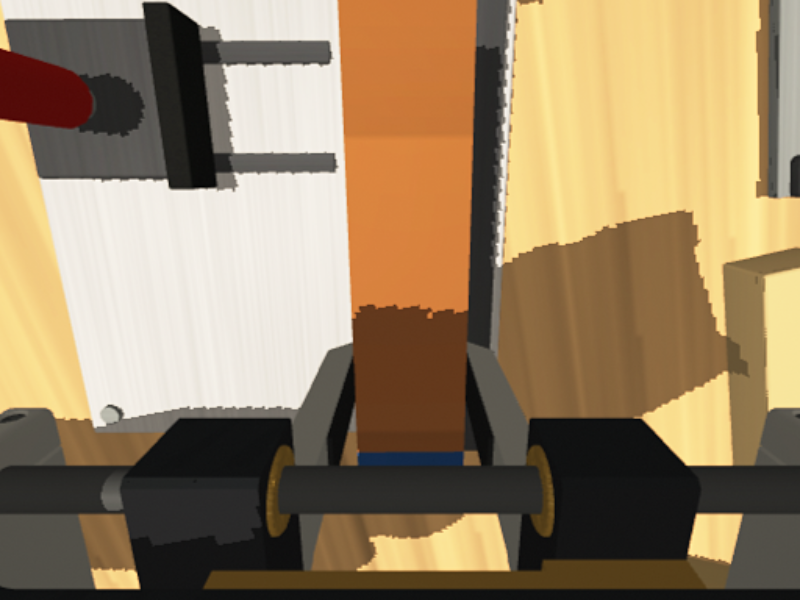

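Run:
```python
from h import *
w=dict(np.load('pics/wrist.npz'));q=[.58918,.13891,-.20499];a=q[2]
def J(u,v,z):
    p=ray(w,u/1.5625,v/1.5625,z);d=p[:2]-q[:2];return (1e3*np.array([np.cos(a)*d[0]+np.sin(a)*d[1],-np.sin(a)*d[0]+np.cos(a)*d[1]])).round(1)
for n,u,v,z in[('rail',331,52,.01),('rail2',335,162,.01),('fence outer',516,20,.03),('fo2',500,240,.03),('bat TL',339,2,.1048),('bat TR',477,2,.1048),('TL2',356,440,.1048),('TR2',465,440,.1048),('padtop',202,100,.04),('pad top corner near',216,187,.01),('bedcorner',97,432,.01)]:print(n,J(u,v,z))
```

```text
rail [ -9.6 -25.7]
rail2 [-10.1 -80. ]
fence outer [ 80.7 -17.1]
fo2 [  78.6 -120.2]
bat TL [  8.5 -33.8]
bat TR [ 52.2 -33.9]
TL2 [   8.4 -191.8]
TR2 [  53.3 -191.9]
padtop [-66.2 -52.8]
pad top corner near [-77.  -93.1]
bedcorner [-172.8 -247.5]
```

Run:
```python
from h import *
w=dict(np.load('pics/wrist.npz'));im=w['image'];q=[.58918,.13891,-.20499];a=q[2]
hsv=cv2.cvtColor(im,cv2.COLOR_RGB2HSV).astype(int);S=hsv[:,:,1]
def J(u,v,z):
    p=ray(w,u,v,z);d=p[:2]-q[:2];return 1e3*np.array([np.cos(a)*d[0]+np.sin(a)*d[1],-np.sin(a)*d[0]+np.cos(a)*d[1]])
def line(name,rows,c0,c1,z,dark2light):
    P=[]
    for v in rows:
        r=cv2.GaussianBlur(S[v:v+1,c0:c1].astype(np.float32),(5,1),0)[0];g=np.diff(r)*dark2light
        k=int(np.argmax(g));P.append(J(c0+k+.5,v,z))
    P=np.array(P);m=np.polyfit(P[:,1],P[:,0],1);r=P[:,0]-np.polyval(m,P[:,1]);ok=abs(r-np.median(r))<3
    m=np.polyfit(P[ok,1],P[ok,0],1);print(name,'slope',m[0].round(4),'x@y-100',np.polyval(m,-100).round(1),ok.sum(),len(P),r[ok].std().round(2))
line('fence outer (sat up)',range(5,160,4),310,345,.03,1)
line('bed left edge(sat down)',range(115,270,4),20,70,.01,-1)
line('bat left',range(5,190,6),205,240,.1048,1)
line('bat right',range(5,190,6),285,315,.1048,-1)
```

```text
fence outer (sat up) slope 0.0008 x@y-100 80.0 39 39 0.27
bed left edge(sat down) slope -0.0006 x@y-100 -174.7 39 39 0.26
bat left slope -0.0045 x@y-100 8.2 31 31 0.16
bat right slope -0.0069 x@y-100 52.5 31 31 0.16
```

carry_out(
  targets="0 0 -0.006 0 0 -2.5 0.3;0 0 -0.006 0 0 -4 0.3;0 0 -0.006 0 0 -4.7 0.3;0 0 -0.006 0 0 -4.9 0.3;0 0 -0.006 0 0 -5 0.3;0 0 -0.006 0 0 -5 0.3",
)

```text
t: 5.15
tcp_pos: [0.5857, -0.0286, 0.053]
tcp_rot: [3.141, -0.0, 1.36]
ft_force: [-0.3, 0.3, -2.7]
gripper_width: 0.0437
finger_force: 40.0
```

carry_out(
  targets="0 0 0 0 0 -0.05 0.3;0 0 0 0 0 -0.1 0.3;0 0 0 0 0 -0.1 0.3",
)

```text
t: 5.45
tcp_pos: [0.5858, -0.0287, 0.0526]
tcp_rot: [3.141, 0.0, 1.36]
ft_force: [-3.2, -0.3, 10.7]
gripper_width: 0.0437
finger_force: 40.0
```

carry_out(
  targets="0 0 0 0 0 0.07 0.3;0 0 0 0.4 1.8 0.07 0.3;0 0 0 0.8 3.8 0.07 0.3;0 0 0 1.22 5.88 0.07 0.3;0 0 0 1.6 5.8 0.07 0.3;0 0 0 1.6 5.8 0.07 0.3",
)

```text
t: 6.05
tcp_pos: [0.6021, 0.0301, 0.0526]
tcp_rot: [3.141, -0.001, 1.361]
ft_force: [0.6, 3.7, 2.0]
gripper_width: 0.0436
finger_force: 40.0
```

carry_out(
  targets="0 0 0 0.1 -0.02 0 0.3;0 0 0 0.2 -0.04 0 0.3;0 0 0 0.2 -0.04 0 0.3",
)

```text
t: 6.35
tcp_pos: [0.6032, 0.0285, 0.0526]
tcp_rot: [-3.142, -0.0, 1.359]
ft_force: [-2.8, 4.6, 6.2]
gripper_width: 0.0438
finger_force: 40.0
```

carry_out(
  targets="0 0 0 0.05 -0.01 0 0.3;0 0 0 0.1 -0.02 0 0.3;0 0 0 0.1 -0.02 0 0.3",
)

```text
t: 6.65
tcp_pos: [0.6038, 0.0282, 0.0526]
tcp_rot: [-3.141, 0.0, 1.359]
ft_force: [-5.5, 3.9, 9.9]
gripper_width: 0.0438
finger_force: 40.0
```

carry_out(
  targets="0 0 0 0 0 0.03 0.3;0 0 0 0 0 0.05 0.3;0 0 0 0 0 0.05 0.3",
)

```text
t: 6.95
tcp_pos: [0.6042, 0.0277, 0.0526]
tcp_rot: [-3.141, 0.001, 1.359]
ft_force: [-1.1, -2.1, 1.6]
gripper_width: 0.0438
finger_force: 40.0
```

carry_out(
  targets="0 0 0 0.1 -0.02 0 0.3;0 0 0 0.1 -0.02 0 0.3;0 0 0 0.1 -0.02 0 0.3",
)

```text
t: 7.25
tcp_pos: [0.605, 0.0279, 0.0526]
tcp_rot: [-3.141, 0.001, 1.359]
ft_force: [-3.3, -3.6, 3.7]
gripper_width: 0.0436
finger_force: 40.0
```

carry_out(
  targets="0 0 0 0.04 0.2 0 0.3;0 0 0 0.08 0.4 0 0.3;0 0 0 0.08 0.4 0 0.3",
)

```text
t: 7.55
tcp_pos: [0.6059, 0.032, 0.0526]
tcp_rot: [-3.141, 0.001, 1.359]
ft_force: [-4.0, -2.9, 1.6]
gripper_width: 0.0435
finger_force: 40.0
```

carry_out(
  targets="0 0 0 0.04 0.2 0 0.3;0 0 0 0.08 0.4 0 0.3;0 0 0 0.08 0.4 0 0.3",
)

```text
t: 7.85
tcp_pos: [0.6068, 0.0361, 0.0526]
tcp_rot: [-3.141, 0.001, 1.359]
ft_force: [-4.2, -3.3, 3.7]
gripper_width: 0.0437
finger_force: 40.0
```

carry_out(
  targets="0 0 0 0.04 0.2 0 0.3;0 0 0 0.08 0.4 0 0.3;0 0 0 0.08 0.4 0 0.3",
)

```text
t: 8.15
tcp_pos: [0.6076, 0.0402, 0.0526]
tcp_rot: [-3.141, 0.001, 1.36]
ft_force: [-1.7, -4.1, 3.6]
gripper_width: 0.0435
finger_force: 40.0
```

carry_out(
  targets="0 0 0 0.04 0.2 0 0.3;0 0 0 0.08 0.4 0 0.3;0 0 0 0.08 0.4 0 0.3",
)

```text
t: 8.45
tcp_pos: [0.6085, 0.0445, 0.0526]
tcp_rot: [-3.141, 0.0, 1.36]
ft_force: [-2.7, -1.7, 2.8]
gripper_width: 0.0437
finger_force: 40.0
```

carry_out(
  targets="0 0 0 0.04 0.2 0 0.3;0 0 0 0.08 0.4 0 0.3;0 0 0 0.08 0.4 0 0.3",
)

```text
t: 8.75
tcp_pos: [0.6094, 0.0488, 0.0526]
tcp_rot: [-3.142, -0.0, 1.36]
ft_force: [-1.9, 0.2, 0.6]
gripper_width: 0.0437
finger_force: 40.0
```

carry_out(
  targets="0 0 0 0.04 0.2 0 0.3;0 0 0 0.08 0.4 0 0.3;0 0 0 0.08 0.4 0 0.3",
)

```text
t: 9.05
tcp_pos: [0.6103, 0.0533, 0.0526]
tcp_rot: [3.141, -0.001, 1.36]
ft_force: [-0.5, 1.4, -1.6]
gripper_width: 0.0436
finger_force: 40.0
```

carry_out(
  targets="0 0 0 0.04 0.2 0 0.3;0 0 0 0.08 0.4 0 0.3;0 0 0 0.08 0.4 0 0.3",
)

```text
t: 9.35
tcp_pos: [0.6111, 0.0573, 0.0527]
tcp_rot: [3.141, -0.001, 1.36]
ft_force: [0.2, 0.7, -2.2]
gripper_width: 0.0433
finger_force: 40.0
```

carry_out(
  targets="0 0 0 0.03 0.15 0 0.3;0 0 0 0.06 0.3 0 0.3;0 0 0 0.06 0.3 0 0.3",
)

```text
t: 9.65
tcp_pos: [0.6116, 0.0599, 0.0527]
tcp_rot: [3.141, -0.0, 1.36]
ft_force: [-0.3, 0.5, -2.1]
gripper_width: 0.0437
finger_force: 40.0
```

carry_out(
  targets="0 0 0 0.03 0.15 0 0.3;0 0 0 0.06 0.3 0 0.3;0 0 0 0.06 0.3 0 0.3",
)

```text
t: 9.95
tcp_pos: [0.6121, 0.0622, 0.0526]
tcp_rot: [-3.141, 0.001, 1.36]
ft_force: [-0.4, -3.8, -1.5]
gripper_width: 0.0435
finger_force: 40.0
```

carry_out(
  targets="0 0 0 0.02 0.1 0 0.3;0 0 0 0.04 0.2 0 0.3;0 0 0 0.04 0.2 0 0.3",
)

```text
t: 10.25
tcp_pos: [0.6124, 0.0634, 0.0526]
tcp_rot: [-3.141, 0.001, 1.359]
ft_force: [-0.6, -6.7, -0.0]
gripper_width: 0.0436
finger_force: 40.0
```

carry_out(
  targets="0 0 0 0.02 0.1 0 0.3;0 0 0 0.04 0.2 0 0.3;0 0 0 0.04 0.2 0 0.3",
)

```text
t: 10.55
tcp_pos: [0.6126, 0.0644, 0.0526]
tcp_rot: [-3.141, 0.003, 1.358]
ft_force: [-3.5, -11.6, 3.1]
gripper_width: 0.0437
finger_force: 40.0
```

carry_out(
  targets="0 0 0 0.02 0.1 0 0.3;0 0 0 0.04 0.2 0 0.3;0 0 0 0.04 0.2 0 0.3",
)

```text
t: 10.85
tcp_pos: [0.6126, 0.0645, 0.0526]
tcp_rot: [-3.14, 0.005, 1.357]
ft_force: [-6.1, -19.9, 7.4]
gripper_width: 0.0434
finger_force: 40.0
```

carry_out(
  targets="0 0 0 -0.03 -0.15 0 0.3;0 0 0 -0.05 -0.25 0 0.3;0 0 0 -0.05 -0.25 0 0.3;0 0 0 -0.05 -0.25 0 0.6;0 0 0 -0.05 -0.25 0 0.6;0 0 0 -0.05 -0.25 0 0.6;0 0 0 -0.05 -0.25 0 0.6;0 0 0 -0.05 -0.25 0 0.6",
)

```text
t: 11.65
tcp_pos: [0.6129, 0.0663, 0.0527]
tcp_rot: [3.142, -0.0, 1.36]
ft_force: [-0.4, -0.2, 0.1]
gripper_width: 0.0566
finger_force: 0.0
```

Run:
```python
from h import *
w=shot('wrist','w3');s=env.read_state();print(s['t'],s['tcp_pos'],s['ft_force'],s['gripper_width'])
```

```text
11.7 [0.61285934 0.06629777 0.05269378] [ 0.01484783 -0.45074782  0.37527599] 0.056314665633827164
```

View pics/w3.png

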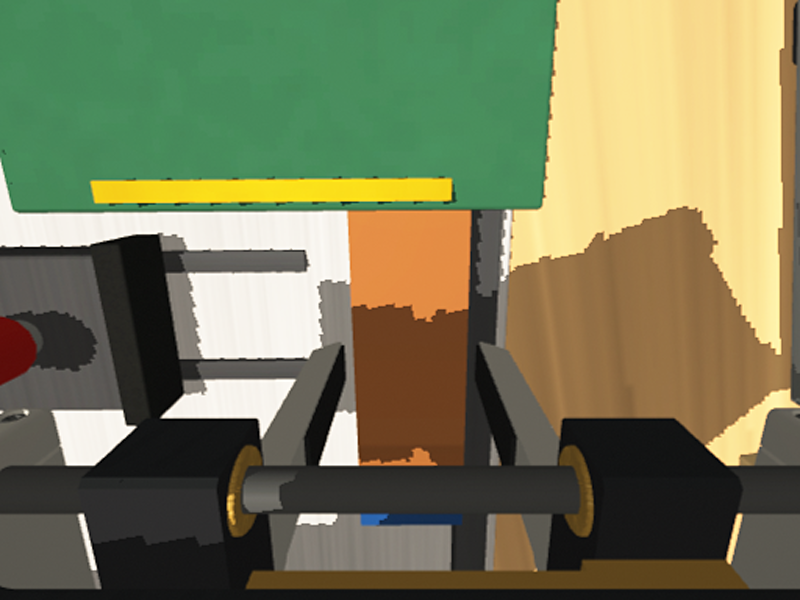

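Wrist view: batten (348–470, 210→525 px) lies under the hood along the fence, jaw pad edge at (158,235), blue end at (410,520). Now the end gets a confirming push with closed fingers.

carry_out(
  targets="0 0 0 0 0 2 0.6;0 0 0 0 0 6 0;0 0 0 -0.8 -4 6 0;0 0 0 -1.77 -8.5 6 0;0 0 0 -1.77 -8.5 6 0;0 0 0 -1.77 -8.5 4 0;0 0 0 -1.77 -8.5 1 0;0 0 0 -1.77 -8.5 -0.6 0;0 0 0 -1.77 -8.5 -0.6 0",
  squeeze=20,
)

```text
t: 12.6
tcp_pos: [0.5937, -0.0188, 0.0446]
tcp_rot: [-3.138, 0.001, 1.36]
ft_force: [-0.6, -0.2, 0.7]
gripper_width: 0.0004
finger_force: 0.0
```

carry_out(
  targets="0 0 0 0.06 0.3 0 0;0 0 0 0.12 0.6 0 0;0 0 0 0.16 0.8 0 0;0 0 0 0.16 0.8 0 0",
)

```text
t: 13.0
tcp_pos: [0.5973, -0.0105, 0.0475]
tcp_rot: [3.14, -0.0, 1.36]
ft_force: [0.1, 0.3, -0.2]
gripper_width: 0.0005
finger_force: 0.0
```

carry_out(
  targets="0 0 0 0.04 0.2 0 0;0 0 0 0.08 0.4 0 0;0 0 0 0.08 0.4 0 0",
)

```text
t: 13.3
tcp_pos: [0.5976, -0.0079, 0.047]
tcp_rot: [3.141, 0.001, 1.359]
ft_force: [-1.1, -7.1, 4.0]
gripper_width: 0.0005
finger_force: 2.7
```

carry_out(
  targets="0 0 0 0.02 0.1 0 0;0 0 0 0.04 0.2 0 0;0 0 0 0.04 0.2 0 0",
)

```text
t: 13.6
tcp_pos: [0.5979, -0.0069, 0.047]
tcp_rot: [3.141, 0.002, 1.358]
ft_force: [-1.9, -9.3, 6.1]
gripper_width: 0.0006
finger_force: 5.0
```

carry_out(
  targets="0 0 0 0.02 0.1 0 0;0 0 0 0.04 0.2 0 0;0 0 0 0.04 0.2 0 0",
)

```text
t: 13.9
tcp_pos: [0.5981, -0.0057, 0.047]
tcp_rot: [3.142, 0.003, 1.358]
ft_force: [-3.7, -12.8, 7.0]
gripper_width: 0.0003
finger_force: 6.8
```

carry_out(
  targets="0 0 0 0.02 0.1 0 0;0 0 0 0.04 0.2 0 0;0 0 0 0.04 0.2 0 0",
)

```text
t: 14.2
tcp_pos: [0.5982, -0.0054, 0.047]
tcp_rot: [-3.141, 0.005, 1.357]
ft_force: [-5.5, -20.7, 12.1]
gripper_width: 0.0005
finger_force: 10.6
```

carry_out(
  targets="0 0 0 -0.1 -0.5 0 0;0 0 0 -0.2 -1 0 0;0 0 0 -0.3 -1.5 0 0;0 0 0 -0.3 -1.5 0 0",
)

```text
t: 14.6
tcp_pos: [0.5956, -0.0165, 0.0466]
tcp_rot: [-3.141, 0.0, 1.359]
ft_force: [0.3, 0.1, -0.4]
gripper_width: 0.0002
finger_force: 0.0
```

Run:
```python
from h import *
s=env.read_state();print(s['tcp_pos'],s['ft_force'])
w=shot('wrist','w4')
```

```text
[ 0.59560109 -0.01647555  0.04662689] [ 0.27281245  0.11083769 -0.42833897]
```

carry_out(
  targets="0 0 0 0.1 0.5 0 0;0 0 0 0.16 0.8 0 0;0 0 0 0.18 0.9 0 0;0 0 0 0.2 1 0 0;0 0 0 0.2 1 0 0",
)

```text
t: 15.15
tcp_pos: [0.5975, -0.0068, 0.0467]
tcp_rot: [-3.141, 0.002, 1.359]
ft_force: [-2.3, -7.2, 2.8]
gripper_width: 0.0006
finger_force: 4.0
```

carry_out(
  targets="0 0 0 0.02 0.1 0 0;0 0 0 0.04 0.2 0 0;0 0 0 0.04 0.2 0 0",
)

```text
t: 15.45
tcp_pos: [0.5977, -0.0057, 0.0467]
tcp_rot: [-3.141, 0.003, 1.359]
ft_force: [-3.7, -10.2, 5.4]
gripper_width: 0.0004
finger_force: 6.0
```

carry_out(
  targets="0 0 0 0.02 0.1 0 0;0 0 0 0.04 0.2 0 0;0 0 0 0.06 0.3 0 0;0 0 0 0.06 0.3 0 0",
)

```text
t: 15.85
tcp_pos: [0.5978, -0.0053, 0.0467]
tcp_rot: [-3.14, 0.006, 1.357]
ft_force: [-6.4, -22.4, 10.2]
gripper_width: 0.0004
finger_force: 11.9
```

```bash
cat > bl.py <<'E'
from h import *
q=[.58918,.13891,-.20499];a=q[2]
def blue(w):
    "jig y of brown/blue line on batten top, mean over columns"
    h=cv2.cvtColor(w['image'],cv2.COLOR_RGB2HSV).astype(int);H=h[:,:,0]
    o=[]
    for x in range(22,55,3):
        pr=[]
        for y in np.arange(-130,-70,.5):
            p=[q[0]+(np.cos(a)*x-np.sin(a)*y)/1e3,q[1]+(np.sin(a)*x+np.cos(a)*y)/1e3,.054]
            u,v=proj(w,p)
            pr.append(cv2.remap(w['image'].astype(np.float32),np.float32([[u]]),np.float32([[v]]),1)[0,0] if 0<=u<511 and 0<=v<383 else [0,0,0])
        pr=np.array(pr);r=(pr[:,0]-pr[:,2])/(pr[:,0]+pr[:,2]+1);k=np.where((r[:-1]<0)&(r[1:]>=0)&(pr[:-1].sum(1)>0))[0]
        o.append([x]+(-130+.5*(k+(-r[k])/(r[k+1]-r[k]))).round(1).tolist())
    return o
E
python3 - <<'E'
from bl import *
print(env.read_state()['ft_force'],env.read_state()['tcp_pos']);w=shot('wrist');print(blue(w))
print(blue(dict(np.load('pics/w4.npz'))))
E
```

```text
[ -6.38323848 -22.40062823  10.1642956 ] [ 0.59776497 -0.00531382  0.04666289]
[[22, -100.6], [25, -100.6], [28, -100.4], [31, -100.5], [34, -100.5], [37, -100.5], [40, -100.6], [43, -100.5], [46, -100.5], [49, -100.5], [52, -100.6]]
[[22, -104.0], [25, -104.0], [28, -103.9], [31, -103.9], [34, -103.9], [37, -104.0], [40, -104.0], [43, -104.0], [46, -103.9], [49, -104.0], [52, -104.0]]
```

carry_out(
  targets="0 0 0 -0.1 -0.5 0 0;0 0 0 -0.2 -1 0 0;0 0 0 -0.3 -1.5 0 0;0 0 0 -0.3 -1.5 0 0",
)

```text
t: 16.3
tcp_pos: [0.5957, -0.0162, 0.0466]
tcp_rot: [-3.141, -0.0, 1.36]
ft_force: [-0.2, -0.7, 0.3]
gripper_width: 0.0002
finger_force: 0.0
```

Run:
```python
from bl import *
print(env.read_state()['tcp_pos']);w=shot('wrist');print(blue(w))
```

```text
[ 0.5956725  -0.01616145  0.04661225]
[[22, -104.0], [25, -104.1], [28, -104.0], [31, -104.0], [34, -104.0], [37, -104.0], [40, -104.1], [43, -104.1], [46, -103.9], [49, -103.9], [52, -103.9]]
```

carry_out(
  targets="0 0 0 0 0 0 0;0 0 0 0 0 0 0;0 0 0 0 0 0 0;0 0 0 0 0 0 0;0 0 0 0 0 0 0",
)

```text
t: 16.85
tcp_pos: [0.5957, -0.0158, 0.0467]
tcp_rot: [-3.142, -0.0, 1.36]
ft_force: [-0.1, 0.2, -0.4]
gripper_width: 0.0003
finger_force: 0.0
```

Run:
```python
from bl import *
print(np.mean([r[1] for r in blue(shot('wrist'))]))
```

```text
-103.97272727272728
```

carry_out(
  targets="0 0 0 0.1 0.5 0 0;0 0 0 0.16 0.8 0 0;0 0 0 0.18 0.9 0 0;0 0 0 0.2 1 0 0;0 0 0 0.2 1 0 0;0 0 0 0.2 1 0 0;0 0 0 0.2 1 0 0;0 0 0 0.2 1 0 0",
)

```text
t: 17.7
tcp_pos: [0.5975, -0.007, 0.0467]
tcp_rot: [-3.141, 0.001, 1.359]
ft_force: [-1.6, -7.4, 3.4]
gripper_width: 0.0003
finger_force: 3.6
```

Run:
```python
from bl import *
s=env.read_state();print(s['tcp_pos'],s['ft_force'])
print(np.mean([r[1] for r in blue(shot('wrist'))]))
```

```text
[ 0.59752865 -0.00703648  0.04670259] [-1.57411043 -7.40149454  3.35304026]
-102.12727272727274
```

carry_out(
  targets="0 0 0 0.05 0.25 0 0;0 0 0 0.1 0.5 0 0;0 0 0 0.1 0.5 0 0;0 0 0 0.1 0.5 0 0",
)

```text
t: 18.15
tcp_pos: [0.5979, -0.0054, 0.0467]
tcp_rot: [-3.141, 0.005, 1.357]
ft_force: [-7.4, -21.6, 8.9]
gripper_width: 0.0006
finger_force: 11.1
```

Run:
```python
from bl import *
s=env.read_state();print(s['tcp_pos'],s['ft_force'])
print(np.mean([r[1] for r in blue(shot('wrist'))]))
```

```text
[ 0.59785219 -0.00535382  0.04669989] [ -7.43605233 -21.58592059   8.91732139]
-100.51818181818182
```

carry_out(
  targets="0 0 0 -0.03 -0.15 0 0;0 0 0 -0.06 -0.3 0 0;0 0 0 -0.09 -0.45 0 0;0 0 0 -0.12 -0.6 0 0;0 0 0 -0.12 -0.6 0 0",
)

```text
t: 18.7
tcp_pos: [0.5975, -0.0074, 0.0467]
tcp_rot: [-3.142, 0.001, 1.359]
ft_force: [-0.5, -6.4, 2.5]
gripper_width: 0.0008
finger_force: 2.9
```

carry_out(
  targets="0 0 0 -0.01 -0.05 0 0;0 0 0 -0.01 -0.05 0 0",
)

```text
t: 18.9
tcp_pos: [0.5975, -0.0074, 0.0467]
tcp_rot: [3.142, 0.0, 1.36]
ft_force: [-0.9, -4.1, 1.4]
gripper_width: 0.0004
finger_force: 2.0
```

carry_out(
  targets="0 0 0 -0.01 -0.05 0 0;0 0 0 -0.01 -0.05 0 0",
)

```text
t: 19.1
tcp_pos: [0.5974, -0.0077, 0.0467]
tcp_rot: [3.142, -0.0, 1.36]
ft_force: [-0.3, -2.4, 0.2]
gripper_width: 0.0004
finger_force: 1.2
```

carry_out(
  targets="0 0 0 -0.01 -0.05 0 0;0 0 0 -0.01 -0.05 0 0",
)

```text
t: 19.3
tcp_pos: [0.5973, -0.0082, 0.0467]
tcp_rot: [-3.142, -0.0, 1.36]
ft_force: [-0.5, -1.8, 0.5]
gripper_width: 0.0006
finger_force: 0.7
```

carry_out(
  targets="0 0 0 -0.01 -0.05 0 0;0 0 0 -0.01 -0.05 0 0",
)

```text
t: 19.5
tcp_pos: [0.5971, -0.0087, 0.0466]
tcp_rot: [-3.142, -0.0, 1.36]
ft_force: [0.3, -0.4, 1.8]
gripper_width: 0.0002
finger_force: 0.2
```

carry_out(
  targets="0 0 0 -0.01 -0.05 0 0;0 0 0 -0.01 -0.05 0 0",
)

```text
t: 19.7
tcp_pos: [0.597, -0.0093, 0.0466]
tcp_rot: [-3.141, -0.0, 1.36]
ft_force: [0.7, -0.5, 0.9]
gripper_width: 0.0006
finger_force: 0.0
```

Run:
```python
from bl import *
print(np.mean([r[1] for r in blue(shot('wrist'))]))
```

```text
-103.9090909090909
```

carry_out(
  targets="0 0 0 -0.2 -0.8 0 0;0 0 0 -0.2 -0.8 4 0.2;0 0 0 -0.2 -0.8 8 0.5;0 0 0 -2 0 12 0.5;0 0 0 -5.5 3.5 12 0.5;0 0 0 -9 7 12 0.5;0 0 0 -12 10 12 0.5;0 0 0 -14 11.9 12 0.5;0 0 0 -14 11.9 12 0.5;0 0 0 -14 11.9 12 0.5",
)

```text
t: 20.75
tcp_pos: [0.4572, 0.1092, 0.1669]
tcp_rot: [3.141, 0.0, 1.36]
ft_force: [0.4, -0.7, -0.2]
gripper_width: 0.047
finger_force: 0.0
```

Run:
```python
from bl import *
w=shot('wrist');s=env.read_state();print(s['tcp_pos'],s['tcp_rot'],s['gripper_width'])
c=shot('top')
W=cv2.resize(w['image'],(800,600));C=cv2.resize(c['image'][135:260,140:340],(480,300),interpolation=cv2.INTER_CUBIC)
W[300:,320:]=C
cv2.imwrite('pics/w5.png',W[:,:,::-1])
```

```text
[0.45761697 0.10876074 0.16680809] [3.14111374e+00 4.50382051e-05 1.35901493e+00] 0.04721521162231764
```

View pics/w5.png

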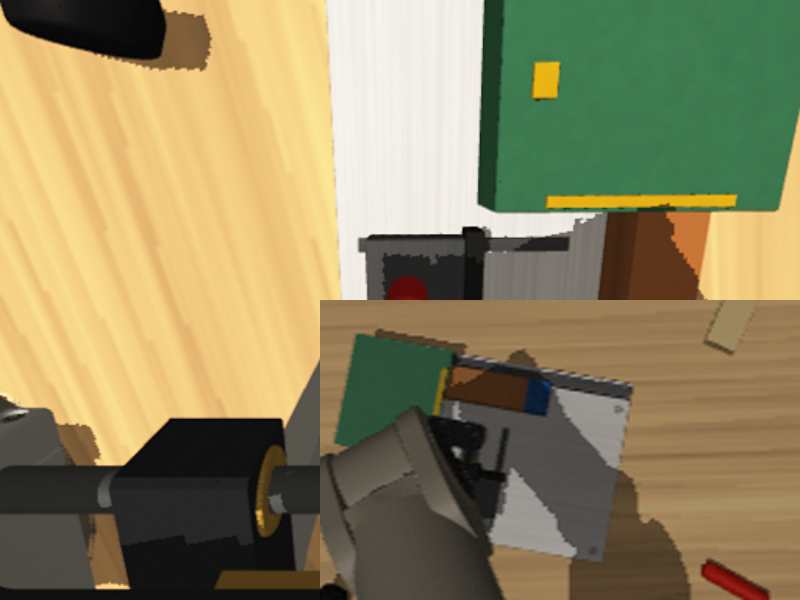

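Run:
```python
from bl import *
w=dict(np.load('pics/wrist.npz'));R=w['image'].astype(int)
m=(R[:,:,0]>1.8*R[:,:,1])&(R[:,:,0]>1.8*R[:,:,2])&(R[:,:,0]>50)
n,l,st,ce=cv2.connectedComponentsWithStats(m.astype(np.uint8));o=[i for i in range(1,n) if st[i][4]>100];print(st[o],ce[o])
print(proj(w,[.4568,.1091,.098]),proj(w,[.4568,.1091,.046]),proj(w,[.4577,.1088,.098]))
```

```text
[[246 176  30  41 983]] [[260.45676501 196.6602238 ]]
[261.99610012 206.64062216] [261.9914239  190.36278735] [263.09900032 206.75657895]
```

View: the knob sits midway between the fingers' columns. The inset shows the batten under the hood along the fence, blue end outward. Descend over the knob.

carry_out(
  targets="0 0 0 0.06 0.3 0 0.5;0 0 0 0.06 0.3 -4 0.5;0 0 0 0.06 0.3 -7 0.5;0 0 0 0.06 0.3 -8.5 0.5;0 0 0 0.06 0.3 -8.5 0.5",
)

```text
t: 21.35
tcp_pos: [0.4567, 0.112, 0.0797]
tcp_rot: [-3.138, 0.001, 1.359]
ft_force: [0.0, -0.6, 0.2]
gripper_width: 0.0473
finger_force: 0.0
```

carry_out(
  targets="0 0 0 0.98 -0.2 0 0.5;0 0 0 1.96 -0.4 0 0.5;0 0 0 2.94 -0.6 0 0.5;0 0 0 2.94 -0.6 0 0.5",
)

```text
t: 21.75
tcp_pos: [0.4893, 0.1062, 0.0824]
tcp_rot: [3.14, -0.001, 1.358]
ft_force: [0.6, 0.8, 0.2]
gripper_width: 0.0469
finger_force: 0.0
```

carry_out(
  targets="0 0 0 0.98 -0.2 0 0.5;0 0 0 1.96 -0.4 0 0.5;0 0 0 2.94 -0.6 0 0.5;0 0 0 3.9 -0.8 0 0.5;0 0 0 4.9 -1 0 0.5;0 0 0 5.4 -1.12 0 0.5;0 0 0 5.5 -1.14 0 0.5",
)

```text
t: 22.45
tcp_pos: [0.5428, 0.095, 0.0815]
tcp_rot: [3.141, -0.0, 1.359]
ft_force: [-1.1, 0.8, -0.2]
gripper_width: 0.0468
finger_force: 0.0
```

carry_out(
  targets="0 0 0 0.3 -0.06 0 0.5;0 0 0 0.6 -0.12 0 0.5;0 0 0 0.8 -0.16 0 0.5;0 0 0 0.8 -0.16 0 0.5",
)

```text
t: 22.85
tcp_pos: [0.5502, 0.0935, 0.0816]
tcp_rot: [3.142, -0.0, 1.36]
ft_force: [0.1, -0.3, -1.4]
gripper_width: 0.0474
finger_force: 0.3
```

Run:
```python
from bl import *
w=shot('wrist','w6');s=env.read_state();print(s['tcp_pos'],s['ft_force'])
```

```text
[0.55023018 0.09354327 0.08169073] [-0.10910433 -0.29955748 -0.83291249]
```

View pics/w6.png

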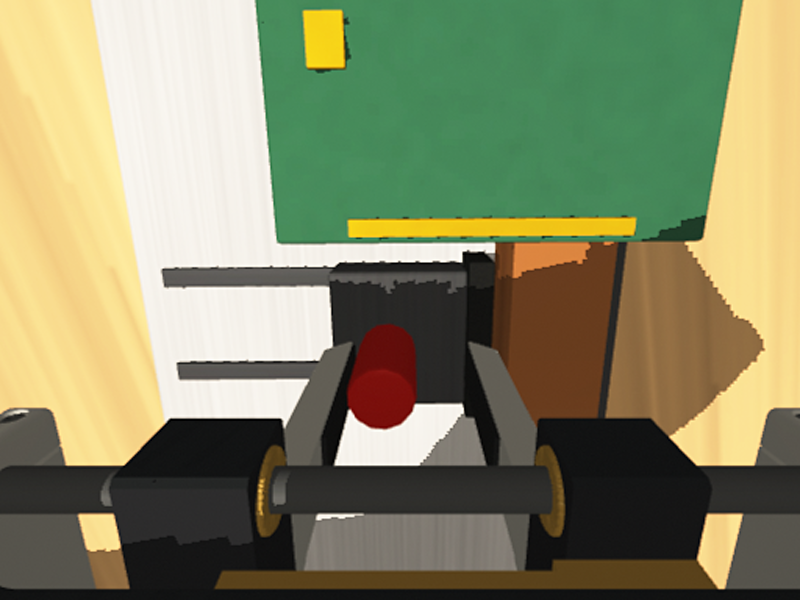

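View: the left finger pushes the knob (382,380); the pad's face (~492) nearly meets the batten's edge (~497).

carry_out(
  targets="0 0 0 0.1 -0.02 0 0.5;0 0 0 0.2 -0.04 0 0.5;0 0 0 0.2 -0.04 0 0.5",
)

```text
t: 23.2
tcp_pos: [0.5521, 0.0931, 0.0817]
tcp_rot: [-3.142, -0.0, 1.36]
ft_force: [-0.9, 0.3, -0.1]
gripper_width: 0.0471
finger_force: 0.8
```

carry_out(
  targets="0 0 0 0.1 -0.02 0 0.5;0 0 0 0.2 -0.04 0 0.5;0 0 0 0.2 -0.04 0 0.5",
)

```text
t: 23.5
tcp_pos: [0.5542, 0.0927, 0.0817]
tcp_rot: [3.141, -0.0, 1.36]
ft_force: [-0.8, -0.3, -0.1]
gripper_width: 0.047
finger_force: 0.7
```

carry_out(
  targets="0 0 0 0.1 -0.02 0 0.5;0 0 0 0.2 -0.04 0 0.5;0 0 0 0.2 -0.04 0 0.5",
)

```text
t: 23.8
tcp_pos: [0.5557, 0.0924, 0.0816]
tcp_rot: [-3.141, 0.0, 1.36]
ft_force: [-5.1, 0.7, 2.7]
gripper_width: 0.0471
finger_force: 2.6
```

carry_out(
  targets="0 0 0 0.1 -0.02 0 0.5;0 0 0 0.2 -0.04 0 0.5;0 0 0 0.2 -0.04 0 0.5",
)

```text
t: 24.1
tcp_pos: [0.5559, 0.0924, 0.0814]
tcp_rot: [-3.138, 0.001, 1.36]
ft_force: [-16.9, 2.2, 14.0]
gripper_width: 0.0474
finger_force: 8.3
```

carry_out(
  targets="0 0 0 -0.3 0.06 0 0.5;0 0 0 -0.8 0.16 0 0.5;0 0 0 -1.27 0.26 0 0.5;0 0 0 -1.27 0.26 0 0.5;0 0 0 -1.27 0.26 3 0.5;0 0 0 -1.27 0.26 6 0.5;0 0 0 -1.27 0.26 8 0.5;0 0 0 1 -4 8 0.5;0 0 0 2.5 -7.5 8 0.5;0 0 0 3.7 -10.8 8 0.5",
)

```text
t: 25.1
tcp_pos: [0.596, -0.0179, 0.1621]
tcp_rot: [3.14, 0.0, 1.359]
ft_force: [0.3, -0.4, -0.2]
gripper_width: 0.047
finger_force: 0.0
```

Run:
```python
from bl import *
w=shot('wrist','w7');s=env.read_state();print(s['tcp_pos'],s['ft_force']);print(blue(w))
```

```text
[ 0.59721877 -0.02425665  0.16167276] [-0.45354448 -6.09384854 -0.23389143]
[[22, -103.8], [25, -103.9], [28, -103.9], [31, -103.9], [34, -103.9], [37, -103.9], [40, -103.8], [43, -103.8], [46, -103.9], [49, -103.9], [52, -103.9]]
```

View pics/w7.png

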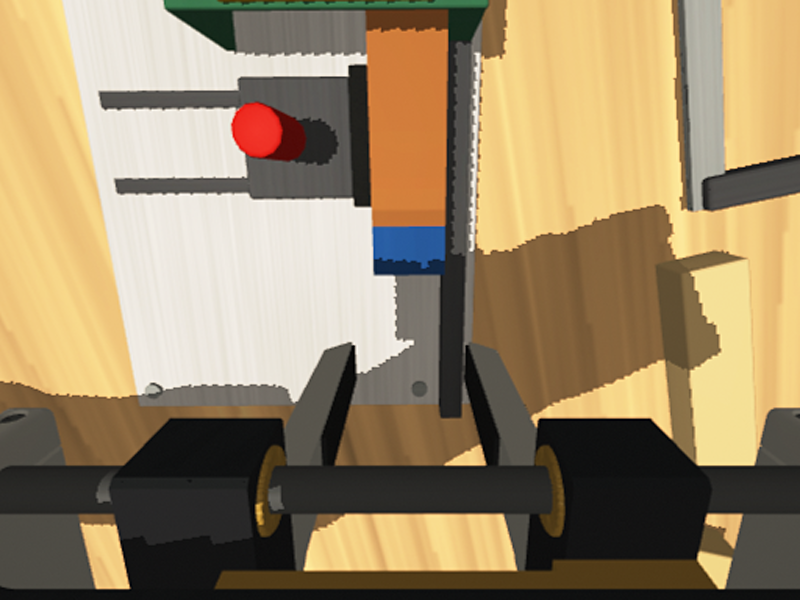

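View: the pad bears on the batten (x≈368 px), the batten lies flat on the fence (447), the blue end is outwards, and the blue line is unmoved (-103.9 mm). Settle, then hand in.

carry_out(
  targets="0 0 0 0 0 2 0.5;0 0 0 0 0 2 0.5;0 0 0 0 0 2 0.5",
)

```text
t: 25.45
tcp_pos: [0.5952, -0.0157, 0.1817]
tcp_rot: [3.141, -0.0, 1.36]
ft_force: [-0.5, -0.4, 0.8]
gripper_width: 0.0468
finger_force: 0.0
```

```bash
python3 -c "
from bl import *
print(np.mean([r[1] for r in blue(shot('wrist'))]));print(env.sign_off())"
```

```text
-103.96363636363635
the job is handed in; nothing more can be done
None
```

The job is handed in at about 25 s: the batten was pushed solid against the stop at about 20 N, and the jaw then bore up on it at about 17 N against the fence. When I let go of the end it settled back about 3.5 mm; I read that as give in the stop and took it as still home, but could not see the stop itself.

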